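# Work the wedge out of the glue press and clamp the block for drilling

## Robot

A 6-joint arm with a two-finger parallel gripper is mounted at the origin on the work surface. World frame = base frame: x ahead of the robot, y to its left, z up, the work surface at z = 0. Lengths are in mm, angles in rad, forces in N, time in s.
With the tool pointing down it reaches from about 375 to 925 mm from the base axis. Payload 5.7 kg.
Tool frame: the origin (TCP) lies at the very end of the fingers, on their centre line; the grasp point (between the pads) lies 19 mm behind it (ctrl.tcp_to_grasp is the distance from the TCP to the grasp point, in mm); z points along the fingers, y is the line along which they close (so a half turn about z gives the same grasp; the last joint's range is limited). The gripper opens to 88 mm and grips with 3 to 60 N. Pads are 20 mm wide; open, the fingers measure 115 mm over their backs; the gripper's body (75 mm by 178 mm) begins 61 mm behind the grasp point.
Start: joints at [-1.343, 0.359, 1.51, -0, 1.272, -0.115], TCP at [201.659, -565.063, 222.623] pointing down, gripper open.
Joint ranges: [-2.97, 2.97], [-1.01, 2.36], [0.21, 2.38], [-0.96, 4.11], [0.2, 2.71], [-2.98, 2.98]. Speed limits (rad/s): [2.39, 2.39, 3.14, 3.14, 3.14, 3.14].

## Interface

Orientations are given as a 3x3 rotation matrix whose columns are the frame's x, y, z axes.
In Python, from station import ctrl gives the robot as it stands. The module is installed in compiled form; this text tells all that it offers.
- The arm moves only by the shell command python3 -m handwheel 'ROWS'. ROWS is JSON, a list of rows, each a list of 3 entries, a list of its own where there are three numbers: the finger opening in mm, from 0 to 87.8, then the shift along the tool's x, y, z in units of 30 mm (1.0 is 30 mm), then the turn, a rotation vector about the tool's x, y, z in units of 5 degrees (1.0 is 5 degrees). A call has 1 to 10 rows; each row shifts and turns the commanded pose from where the row before left it, along the tool's axes as they then stand; what a row does not reach is not made up. A row lasts 1/12 s, in which the tool goes at most 41.7 mm and 7.16 degrees, less where a joint would pass 70% of its speed; a pose out of reach is approached as far as the arm can. A call is refused whole if a number of a shift passes 1 or a number of a turn 1, either way. A call with a gripper value outside its range is refused whole. The fingers move at their own pace and stop on an object; the grip force is fixed at half the most. Time passes only in rows, so rows that do not move let the fingers close. It gives the time, the measured TCP pose, the force, the opening and the grip force at its end, in the units of the state.
- ctrl.observe(): the state, without advancing time (a new reading comes with each control period).
- ctrl.camera(name): name is "side" or "top" or "wrist"; returns the picture (384x512x3 uint8, red, green, blue); there is no depth.
- ctrl.camera_info(name): a dict with "fx", "fy", "cx", "cy" (pixels), "R" (3x3) and "t" (3): a world point X has camera coordinates R X + t. Camera axes: x right, y down, z forward; pixel columns grow to the right and rows downward; lengths in mm; the calibration is good to about 2 mm. A picture is of the moment at which its call begins: read the wrist's pose just before it. camera_info takes no time and is no camera call; for the wrist camera it gives the pose at the moment of the call.
- ctrl.hand_in(): hands the job in; it is judged then, once.
The state is a dict: "clock": time; "joint_pos": joint angles; "qd": joint speeds; "joint_efforts": joint torques, N m; "tcp_pos": TCP position; "tool_rot": TCP orientation; "contact_force": force on the tool from outside, world axes, zero at the start; "wrist_torque": the same for the moment, N m; "gripper_width": opening from 0.0 (shut) to 1.0 (fully open); "gripper_force": force on a finger pad.
Only numpy, scipy, OpenCV 4.12 (cv2) and the standard library are available. Lean on these libraries where they do the work, as an engineer would, in place of code of your own. Each camera call takes 0.05 s, during which the arm holds its last target. There are 200 camera calls.

## Task

The glue on the little striped block is dry. Work the jammed wedge out of the press with small side-to-side pulls, so that the press, which only stands on the bench, stays where it is, and lay the wedge flat on the bench. Then draw the block out from under the bar, seat it flat between the two cheeks of the drilling cradle with its ends even with theirs, and push the toggle clamp's handle right over until it locks with the pad holding the block down.

Things in the scene. Friction and masses are not known exactly. Their poses are not given: they have to be found in the camera images.
- press_front (a point): The wedge press: dark steel plate 150 x 200 mm, 15 mm high with its rubber sheet, 4.5 kg, loose on the bench. Point: centre of the plate's top. Axes: +x to the bar (35 mm that way), -x to the open front where wedge and block come out, z up. A pull of some 20 to 25 N drags it along.
- press_bar_mid (a point): Middle of the press's steel cross bar, 26 x 136 x 12 mm, lying along the press's y on two wood posts (74 mm clear between them); the bolt heads on it reach 77 mm over the bench. Its underside slopes with the wedge. It springs and presses the wedge on the block with about 45 N; the grip fades to nothing once the wedge has come out some 20 mm.
- wedge_center (a point): Wooden wedge, 114 long, 30 wide, flat below, 5 mm thick at the tip and 16 at the butt (taper 1:10), 32 g. Point: its middle, 8 mm over the flat side. +x to the thin tip (under the bar), -x to the butt, z up. In the press it lies flat on the block, 51 mm over the bench, butt 46 mm beyond the block's front end. Pulled straight it holds about 50 N; swung 6 to 8 mm to each side at the butt, about the bar, it creeps out under a few N.
- block_center (a point): Glued wood block in three stripes, 66 long (x) x 44 wide (y) x 34 high, 75 g. Point: its centre. In the press it lies on cork 17 mm over the bench between steel strips 5 mm higher than the cork; the bar covers its rear 24 mm, its front 42 mm stick out under the wedge. Only its sides can be taken there, only its ends (x) in the cradle.
- cradle (a point): Drilling cradle screwed to the bench. Point: middle of its floor, 12 mm over the bench. Two wood cheeks along x, 66 long, 14 thick, 31 high, 48 mm apart (at y = +-24), ends open, as the block is to lie: its length along x. The toggle clamp stands on the -y side; open, its arm and pad stay over 55 mm (in y) from the cradle's middle and reach 170 mm high.
- clamp_arm (a joint): Arm of the toggle clamp: 0 as found, open, standing up; about 1.45 rad when it lies level over the cradle and is locked on the block. A linkage drives it from the handle.
- handle_end (a point): Near the end of the clamp's black handle grip (18 wide, 13 thick, 78 long): 12 mm short of its end, on its middle line. Open, the handle stands up 210 mm high beside the arm; it swings away from the cradle (its -y) and down by about 105 degrees, past level, to a stop. Locked, this point is 63 mm over the bench, 215 mm from the cradle's middle. It takes about 5 N.
- handle_pivot (a point): The pin about which the handle turns, 130 mm from handle_end. As the clamp shuts the pin itself moves 43 mm towards the cradle and 27 mm up.
- clamp_pad: Rubber pad, 20 mm across, on the end of the clamp's arm; origin at the middle of its face. It is sprung and presses on the block's top with about 18 N when the clamp is locked.
- mug: Brown stoneware mug, 84 mm across, 95 high, by the work; leave it alone. Origin under its middle.
- glue_bottle: White glue bottle, 60 mm across, 170 high, by the work; leave it alone. Origin under its middle.
- mallet: Wooden mallet lying by the press, head 60 x 120 x 66, handle 250 along -x; leave it alone. Origin under its head.
Not all that is in view belongs to the job. Of the things like the part that bears block_center, leave any that is green or purple; of the rest the smaller one is meant.

How it is judged (in metres and radians):
On the way, in this order (a step that is already met when the one before it is completed fails the run):
1. the wedge is out of the press and lies flat on the bench (height (world z) of wedge_center below 0.013 m and angle between wedge_center's own x axis and vertical above 1.4 rad), for 0.2 s.
2. the block sits on the cradle's floor between the cheeks (z of block_center in the frame of cradle below 0.02 m and horizontal distance between block_center and cradle below 0.012 m), for 0.2 s.
3. the clamp's pad presses on the block (value of joint clamp_arm above 1.35 rad and contact force between clamp_pad and block above 10 N), for 0.2 s.
At the end, for the whole second after the job is handed in: Wedge flat on the bench (middle under 13 mm high), press within 15 mm of its start, block flat on the cradle's floor between the cheeks, its middle within 10 mm of the cradle's and turned under 0.1 rad, clamp locked over (arm past 1.35 rad) with its pad pressing on the block by over 10 N (all of step 1 and all of step 3 and z of block_center in the frame of cradle between 0.014 and 0.02 m and horizontal distance between block_center and cradle below 0.01 m and angle between the x axis of block_center and the x axis of cradle, either way round below 0.1 rad and distance of press_front from where it was at the start of the episode below 0.015 m); the robot touches nothing.
It fails at once if the press is dragged over 15 mm from where it stood (distance of press_front from where it was at the start of the episode above 0.015 m).
It fails at once if the mug, the glue bottle or the mallet is shoved over 30 mm (distance of any of mug, glue_bottle, mallet from where it was at the start of the episode above 0.03 m).
It also fails if it takes over 72 s, if anything falls off the work surface, if the arm or the gripper's body presses on something with over 40 N, if the wrist force passes 120 N, or if a joint passes its speed limit or range.

## Working session

There is one attempt and no reset: what is moved stays moved. The work goes in short steps, Python scripts to look and compute and a shell command to move; the robot and the scene stay as the last step left them, time stands still between calls to the robot, and variables do not carry over. Pictures are saved under pics/ and viewed, at most 10 in all, crops included, and the job is handed in when it is done.

```bash
mkdir -p pics; python3 - <<'E'
from station import ctrl
import cv2,numpy as np
for n in("top","side"):
    im=ctrl.camera(n); cv2.imwrite(f"pics/{n}0.png",cv2.resize(im[:,:,::-1],(800,600),interpolation=cv2.INTER_CUBIC))
    cv2.imwrite(f"raw_{n}.png",im[:,:,::-1])
    i=ctrl.camera_info(n); print(n,i)
print(ctrl.observe())
E
```

```text
top {'fx': 393.56308022559836, 'fy': 393.56308022559836, 'cx': 253.77716353137615, 'cy': 182.77540380453596, 'R': array([[-0.02763495, -0.99958845,  0.00769636],
       [-0.99196285,  0.02647147, -0.12372944],
       [ 0.12347479, -0.01105376, -0.99228614]]), 't': array([ 107.23091281,  588.47452056, 1272.41471944])}
side {'fx': 435.07455400647683, 'fy': 435.07455400647683, 'cx': 254.7568513595686, 'cy': 183.60462228255182, 'R': array([[-0.99953974, -0.02961857,  0.00656056],
       [-0.02276245,  0.58927912, -0.80760881],
       [ 0.02005422, -0.80738643, -0.58968209]]), 't': array([ 573.44738664,   70.83764738, 1179.3031992 ])}
{'clock': 0.1, 'joint_pos': array([-1.34310276e+00,  3.59453007e-01,  1.51129783e+00, -5.11933214e-06,
        1.27249452e+00, -1.15105464e-01]), 'qd': array([ 5.31520214e-04, -2.87403953e-03, -7.43302029e-04,  9.01859131e-04,
        2.92815256e-03, -3.11552598e-05]), 'joint_efforts': array([-2.31400384e-05, -5.16354632e+01, -2.71406901e+01,  6.76836097e-02,
        2.76496547e-02, -3.35788570e-05]), 'tcp_pos': array([ 201.5244812 , -564.49845233,  221.89175607]), 'tool_rot': array([[ 9.41817062e-01,  3.36125689e-01, -3.77834488e-04],
       [ 3.36125850e-01, -9.41815706e-01,  1.60894532e-03],
       [ 1.84957400e-04, -1.64233210e-03, -9.99998634e-01]]), 'contact_force': array([ 0.53178663, -0.05020187, -0.46704518]), 'wrist_torque': array([-0.01803256,  0.00261033, -0.00941961]), 'gripper_force': 0.0, 'gripper_width': 0.9982098049911784}
```

View pics/top0.png

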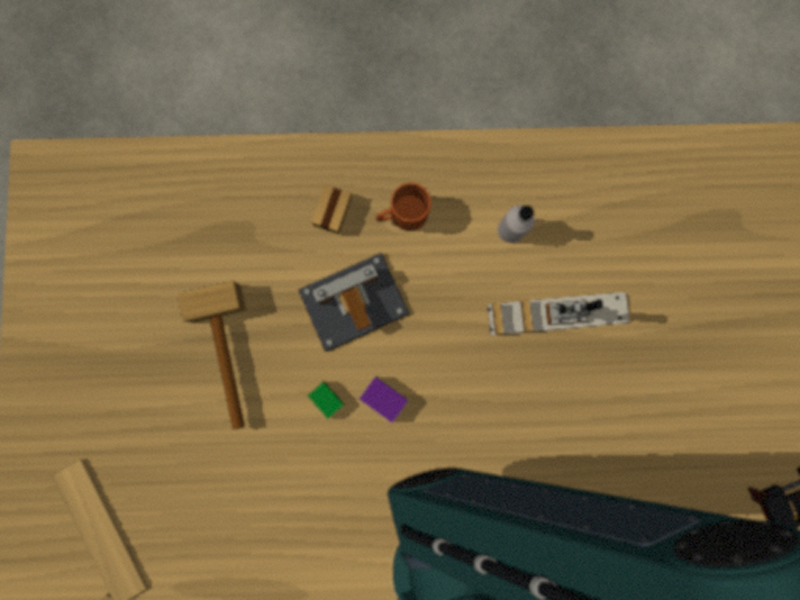

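View pics/side0.png

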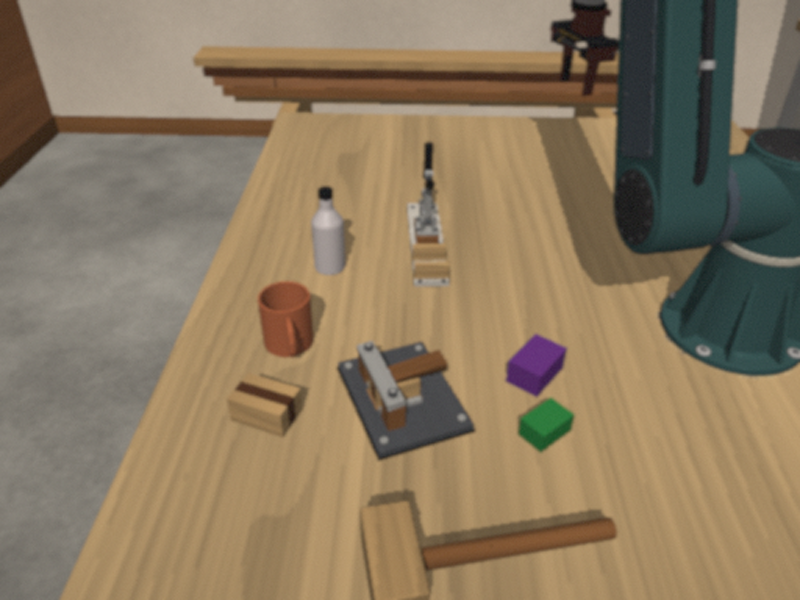

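Top (800x600): press with wedge and striped block at (355,300), loose striped block at (332,210), green at (326,399), purple at (384,398), cradle and clamp at (510–630,312), mug at (410,207), bottle at (516,223), mallet at left. Candidates for the block are the two striped ones. The one in the press, under the wedge, should be the smaller, so I'll confirm that in an enlarged crop.

```bash
python3 - <<'E'
import cv2,numpy as np
t=cv2.imread("raw_top.png");s=cv2.imread("raw_side.png")
# crops 100x75 px at x4
def c(im,x,y,w=100,h=75): return cv2.resize(im[y:y+h,x:x+w],(400,300),interpolation=cv2.INTER_CUBIC)
m=np.vstack([np.hstack([c(t,180,155),c(s,205,215)]),np.hstack([c(t,308,162),c(s,230,85,)])])
cv2.imwrite("pics/m1.png",m)
E
```

```text
(no output)
```

View pics/m1.png

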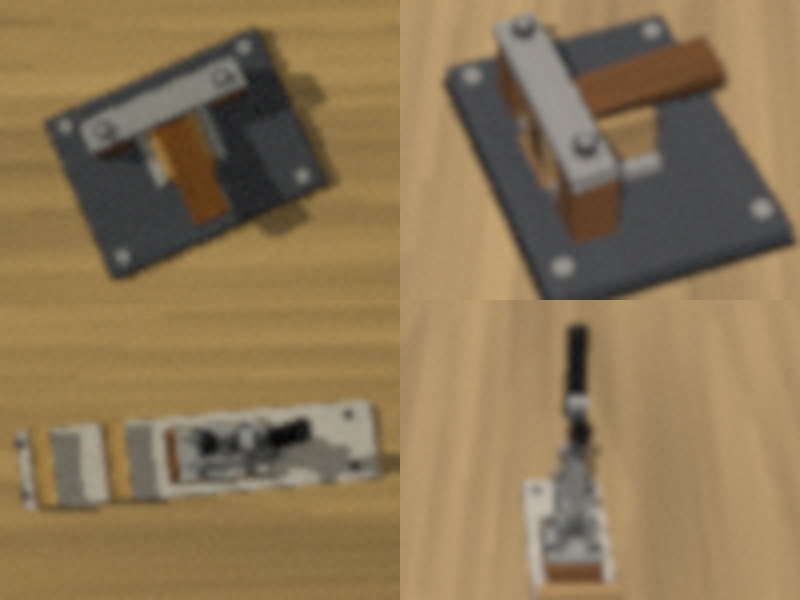

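Top-left and top-right crops: the press has the wedge (orange-brown) on the thin striped block between light steel strips. That block is narrower than the loose striped one, so it is the one meant. Plate corners in the top crop: (45,122), (262,32), (330,182), (115,278). Cheeks are at x 33–52 and 107–127.

```bash
cat > h.py <<'E'
from station import ctrl
import cv2,numpy as np
def ray(ci,u,v,z):
    R=np.array(ci["R"]);t=np.array(ci["t"]);C=-R.T@t
    d=R.T@np.array([(u-ci["cx"])/ci["fx"],(v-ci["cy"])/ci["fy"],1]); return C+d*(z-C[2])/d[2]
def proj(ci,X):
    c=np.array(ci["R"])@np.array(X,float)+ci["t"]; return np.array([ci["fx"]*c[0]/c[2]+ci["cx"],ci["fy"]*c[1]/c[2]+ci["cy"]])
def toolmove(dw):  # world mm shift -> tool units
    return np.round(np.array(ctrl.observe()["tool_rot"]).T@np.array(dw,float)/30,3)
E
python3 - <<'E'
from h import *
ct=ctrl.camera_info("top");cs=ctrl.camera_info("side")
T=lambda x,y,z,ox=180,oy=155:ray(ct,ox+x/4-.4,oy+y/4-.4,z)
S=lambda x,y,z:ray(cs,205+x/4-.4,215+y/4-.4,z)
P=np.array([T(*p,15) for p in[(45,122),(262,32),(330,182),(115,278)]]);print(P.round(1),P.mean(0),[np.linalg.norm(P[i]-P[i-1]) for i in range(4)])
ex=(P[0]+P[1]-P[2]-P[3]);print("yaw x",np.degrees(np.arctan2(ex[1],ex[0])), "from y",np.degrees(np.arctan2(*( (P[0]+P[3]-P[1]-P[2])[[1,0]])))-90)
B=np.array([S((x-400),y,15) for x,y in[(447,80),(660,15),(795,235)]]);print("side",B.round(1),(B[0]+B[2])/2)
print("bolts T",T(104,130,77),T(224,77,77),"S",S(123,28,77),S(186,143,77))
print("butt T",T(195,221,65),T(229,212,65),"S",S(305,40,67),S(323,78,67))
C=lambda x,y,z:T(x,y,z,308,162-75)
for q in[(33,430),(36,508),(52,427),(54,507),(107,424),(110,503),(126,422),(128,501)]:print(q,C(q[0],q[1],43).round(1))
print("handle tip top",C(305,430,210))
E
```

```text
[[591.6 303.3  15. ]
 [663.7 118.6  15. ]
 [534.4  64.6  15. ]
 [459.1 246.1  15. ]] [562.19102022 183.16575048  15.        ] [np.float64(144.26929931810642), np.float64(198.3545793321031), np.float64(140.0905071073812), np.float64(196.5008211481151)]
yaw x 23.003073260663218 from y 21.921645752200533
side [[664.3 139.1  15. ]
 [533.3  73.   15. ]
 [457.6 258.   15. ]] [560.97218072 198.57655724  15.        ]
bolts T [576.21727959 246.78368215  77.        ] [616.67472551 149.52278139  77.        ] S [614.87479727 159.81668854  77.        ] [574.64809607 252.61378225  77.        ]
butt T [501.89466028 175.85249988  65.        ] [508.39721427 148.32461203  65.        ] S [508.06811756 155.09812208  67.        ] [498.358147   187.50340884  67.        ]
(33, 430) [ 547.2 -112.4   43. ]
(36, 508) [ 483.  -111.8   43. ]
(52, 427) [ 549.3 -128.2   43. ]
(54, 507) [ 483.4 -126.7   43. ]
(107, 424) [ 550.5 -173.8   43. ]
(110, 503) [ 485.4 -172.8   43. ]
(126, 422) [ 551.8 -189.6   43. ]
(128, 501) [ 486.7 -187.7   43. ]
handle tip top [ 526.73498029 -280.00667338  210.        ]
```

```bash
python3 -m handwheel '[[87.8,[0.92,-0.97,-0.25],[0,0,0]],[87.8,[0.92,-0.97,-0.25],[0,0,0]],[87.8,[0.92,-0.97,-0.25],[0,0,0]],[87.8,[0.92,-0.97,-0.25],[0,0,0]],[87.8,[0.92,-0.97,-0.25],[0,0,0]],[87.8,[0.92,-0.97,-0.25],[0,0,0]],[87.8,[0.92,-0.97,-0.25],[0,0,0]],[87.8,[0.92,-0.97,-0.25],[0,0,0]],[87.8,[0.92,-0.97,-0.25],[0,0,0]],[87.8,[0.92,-0.97,-0.25],[0,0,0]]]'; python3 -m handwheel '[[87.8,[0.92,-0.97,0],[0,0,0]],[87.8,[0.92,-0.97,0],[0,0,0]],[87.8,[0.92,-0.97,0],[0,0,0]],[87.8,[0.92,-0.97,0],[0,0,0]],[87.8,[0.92,-0.97,0],[0,0,0]],[87.8,[0.92,-0.97,0],[0,0,-0.28]],[87.8,[0.92,-0.97,0],[0,0,-0.28]],[87.8,[0.92,-0.97,0],[0,0,0]],[87.8,[0,0,0],[0,0,0]],[87.8,[0,0,0],[0,0,0]]]'
python3 - <<'E'
from h import *
c=ctrl.camera_info("wrist");im=ctrl.camera("wrist")
np.save("cw.npy",c,allow_pickle=True);cv2.imwrite("raw_w.png",im[:,:,::-1]);cv2.imwrite("pics/w1.png",cv2.resize(im[:,:,::-1],(800,600),interpolation=cv2.INTER_CUBIC))
print(ctrl.observe()["tool_rot"],c["fx"],-c["R"].T@c["t"],c["R"])
E
```

```text
clock: 0.93
tcp_pos: [363.8, -196.2, 297.9]
tool_rot: [[0.942, 0.336, -0.0], [0.336, -0.942, 0.0], [0.0, -0.0, -1.0]]
contact_force: [1.3, -0.3, 0.2]
gripper_width: 1.004
gripper_force: 0.0
clock: 1.77
tcp_pos: [490.7, 98.2, 297.1]
tool_rot: [[0.923, 0.386, -0.001], [0.386, -0.923, -0.0], [-0.001, -0.0, -1.0]]
contact_force: [0.1, -0.9, -0.2]
gripper_width: 1.002
gripper_force: 0.0
[[ 9.23434680e-01  3.83752649e-01 -1.51536782e-03]
 [ 3.83752226e-01 -9.23435922e-01 -5.72473456e-04]
 [-1.61903328e-03 -5.28839319e-05 -9.99998688e-01]] 290.98121736527224 [560.95444147 126.31322152 458.95452383] [[ 3.86099335e-01 -9.22457007e-01 -6.11185433e-04]
 [-8.86685833e-01 -3.71309675e-01  2.75531050e-01]
 [-2.54392487e-01 -1.05840426e-01 -9.61291978e-01]]
```

View pics/w1.png

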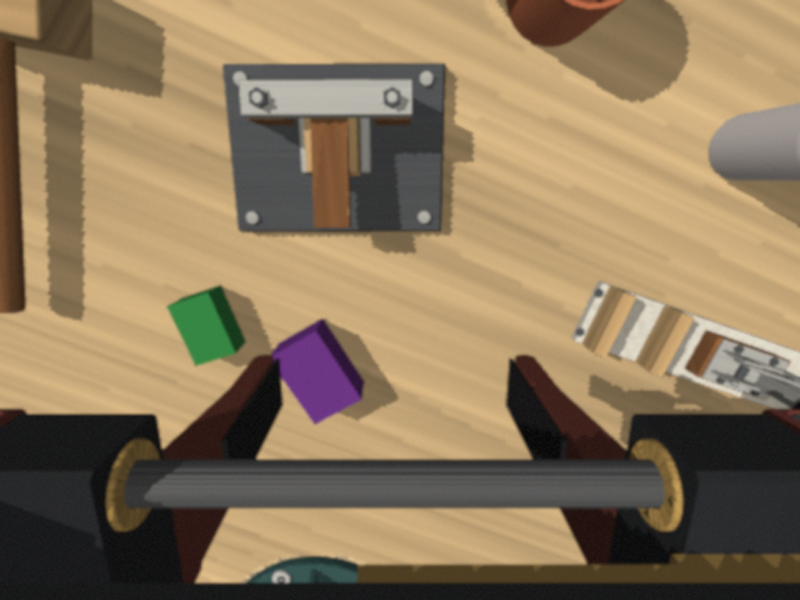

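Wrist view: plate corners at (224,66), (445,66), (442,231), (239,231), bolts at (258,98) and (391,97), wedge butt top corners at (313,227) and (350,228). Cheek tops are at (613,289)–(610,355) and (668,305)–(665,375).

```bash
python3 - <<'E'
from h import *
c=np.load("cw.npy",allow_pickle=True).item()
W=lambda p,z:ray(c,(p[0]+.5)/1.5625-.5,(p[1]+.5)/1.5625-.5,z)
P=np.array([W(p,15) for p in[(224,66),(445,66),(442,231),(239,231)]]);print("plate",P.round(1).tolist(),P.mean(0),[np.linalg.norm(P[i]-P[i-1]).round(1) for i in range(4)])
for n,a in(("x",P[0]+P[1]-P[2]-P[3]),("x'",P[0]-P[3]),("x''",P[1]-P[2]),("y",P[0]+P[3]-P[1]-P[2])):print(n,np.degrees(np.arctan2(a[1],a[0])))
b=[W((258,98),77),W((391,97),77)];print("bolts",b,np.mean(b,0))
w=[W(q,67) for q in[(313,227),(350,228)]]; v=[W(q,58.5) for q in[(312,120),(349,120)]];print("butt",w,np.mean(w,0),"bar end",np.mean(v,0))
d=np.mean(v,0)-np.mean(w,0);print("wedge yaw",np.degrees(np.arctan2(d[1],d[0])))
k=np.array([W(q,43) for q in[(613,289),(637,297),(610,355),(586,345),(668,305),(693,313),(665,375),(638,366)]]);print("cheeks",k.round(1).tolist(),k.mean(0))
for i,j in((0,3),(1,2),(4,7),(5,6)):
  e=k[i]-k[j];print(np.degrees(np.arctan2(e[1],e[0])),np.linalg.norm(e))
e=k[:4].mean(0)-k[4:].mean(0);print("y",np.degrees(np.arctan2(e[1],e[0]))-90,np.linalg.norm(e))
E
```

```text
plate [[591.9, 301.7, 15.0], [667.0, 122.2, 15.0], [534.8, 65.2, 15.0], [459.0, 246.4, 15.0]] [563.16392766 183.90201092  15.        ] [np.float64(144.0), np.float64(194.6), np.float64(143.9), np.float64(196.4)]
x 22.960319842842573
x' 22.59001325509454
x'' 23.33070519444507
y 112.71012232030256
bolts [array([576.28018169, 246.56987209,  77.        ]), array([616.51576742, 152.24553006,  77.        ])] [596.39797455 199.40770107  77.        ]
butt [array([498.50842016, 175.18305339,  67.        ]), array([509.90003599, 145.78820614,  67.        ])] [504.20422808 160.48562976  67.        ] bar end [584.16317454 192.53521133  58.5       ]
wedge yaw 21.84216979377212
cheeks [[549.3, -101.3, 43.0], [551.3, -126.1, 43.0], [490.4, -132.3, 43.0], [490.4, -105.5, 43.0], [555.9, -157.3, 43.0], [558.3, -183.6, 43.0], [492.9, -193.4, 43.0], [490.9, -163.7, 43.0]] [ 522.41718163 -145.41433683   43.        ]
4.102007968544142 59.022914723844906
5.816503038233966 61.243356607474595
5.591809317387293 65.27600484642808
8.570905057009066 66.10371910244517
y 4.076658861640496 58.316171548934875
```

```bash
python3 -m handwheel '[[87.8,[0.309,-0.287,0.8],[0,0,0]],[87.8,[0.309,-0.287,0.8],[0,0,0]],[87.8,[0.309,-0.287,0.8],[0,0,0]],[87.8,[0.309,-0.287,0.8],[0,0,0]],[87.8,[0.309,-0.287,0.8],[0,0,0]],[87.8,[0.309,-0.287,0.8],[0,0,0]],[70,[0,0,0.9],[0,0,0]],[60,[0,0,0.9],[0,0,0]],[60,[0,0,0],[0,0,0]]]'
python3 - <<'E'
from h import *
o=ctrl.observe();p=o["tcp_pos"];print(p)
print("to go",toolmove(np.array([522,167.2,42])-p))
E
```

```text
clock: 2.57
tcp_pos: [518.4, 162.9, 95.4]
tool_rot: [[0.925, 0.38, -0.009], [0.38, -0.925, -0.002], [-0.009, -0.002, -1.0]]
contact_force: [-1.1, -0.4, -0.6]
gripper_width: 0.812
gripper_force: 0.0
[518.38252408 162.85337444  95.35911653]
to go [ 0.183 -0.085  1.777]
```

```bash
python3 -m handwheel '[[55,[0.05,-0.04,0.6],[0,0,0]],[55,[0.05,-0.03,0.6],[0,0,0]],[55,[0.03,0,0.56],[0,0,0]],[55,[0,0,0],[0,0,0]],[55,[0,0,0],[0,0,0]]]'
python3 - <<'E'
from h import *
o=ctrl.observe();p=o["tcp_pos"];print(p,"to go",toolmove(np.array([522,167.2,42])-p))
E
python3 -m handwheel '[[0,[0,0,0],[0,0,0]],[0,[0,0,0],[0,0,0]],[0,[0,0,0],[0,0,0]],[0,[0,0,0],[0,0,0]],[0,[0,0,0],[0,0,0]]]'
```

```text
clock: 2.98
tcp_pos: [525.1, 167.6, 47.6]
tool_rot: [[0.925, 0.38, -0.001], [0.38, -0.925, -0.0], [-0.001, -0.0, -1.0]]
contact_force: [0.2, 0.0, 0.5]
gripper_width: 0.631
gripper_force: 0.0
[525.08752864 167.63953898  47.56931632] to go [-0.101 -0.026  0.186]
clock: 3.4
tcp_pos: [525.2, 170.2, 47.9]
tool_rot: [[0.925, 0.381, 0.0], [0.381, -0.925, 0.002], [0.001, -0.002, -1.0]]
contact_force: [-3.0, 5.8, 6.0]
gripper_width: 0.339
gripper_force: 30.0
```

```bash
python3 -m handwheel '[[0,[0,-0.25,0],[0,0,0.9]],[0,[-0.02,0.2,0],[0,0,-0.9]],[0,[-0.02,0.2,0],[0,0,-0.9]],[0,[-0.02,-0.2,0],[0,0,0.9]],[0,[-0.02,-0.2,0],[0,0,0.9]]]';python3 -m handwheel '[[0,[-0.02,0.2,0],[0,0,-0.9]],[0,[-0.02,0.2,0],[0,0,-0.9]],[0,[-0.02,-0.2,0],[0,0,0.9]],[0,[-0.02,-0.2,0],[0,0,0.9]]]'
```

```text
clock: 3.82
tcp_pos: [521.1, 174.0, 48.0]
tool_rot: [[0.952, 0.306, 0.003], [0.306, -0.952, -0.001], [0.003, 0.002, -1.0]]
contact_force: [2.2, -4.9, 2.4]
gripper_width: 0.342
gripper_force: 30.0
clock: 4.15
tcp_pos: [518.3, 173.0, 48.0]
tool_rot: [[0.952, 0.306, 0.004], [0.306, -0.952, -0.0], [0.004, 0.001, -1.0]]
contact_force: [2.6, -3.0, 2.4]
gripper_width: 0.336
gripper_force: 30.0
```

```bash
python3 -m handwheel '[[0,[-0.04,0.2,0],[0,0,-0.9]],[0,[-0.04,0.2,0],[0,0,-0.9]],[0,[-0.04,-0.2,0],[0,0,0.9]],[0,[-0.04,-0.2,0],[0,0,0.9]],[0,[-0.04,0.2,0],[0,0,-0.9]],[0,[-0.04,0.2,0],[0,0,-0.9]]]';python3 -m handwheel '[[0,[-0.04,-0.2,0],[0,0,0.9]],[0,[-0.04,-0.2,0],[0,0,0.9]],[0,[-0.04,0.2,0],[0,0,-0.9]],[0,[-0.04,0.2,0],[0,0,-0.9]],[0,[-0.04,-0.22,0],[0,0,0.9]]]'
python3 - <<'E'
from h import *
im=ctrl.camera("wrist");c=ctrl.camera_info("wrist");im2=ctrl.camera("top")
cv2.imwrite("pics/w2.png",np.hstack([cv2.resize(im[:300,100:400,::-1],(400,400)),cv2.resize(im2[155:230,180:255,::-1],(400,400),interpolation=cv2.INTER_CUBIC)]))
for q in[(591.9,301.7,15),(667,122.2,15)]:
  print((proj(c,q)-[100,0])*4/3, (proj(ctrl.camera_info("top"),q)-[180,155])*400/75+[400,0])
E
```

```text
clock: 4.65
tcp_pos: [515.8, 160.1, 48.0]
tool_rot: [[0.89, 0.456, 0.006], [0.456, -0.89, 0.002], [0.006, 0.001, -1.0]]
contact_force: [4.6, 3.0, -1.1]
gripper_width: 0.339
gripper_force: 30.0
clock: 5.07
tcp_pos: [506.7, 161.8, 48.0]
tool_rot: [[0.922, 0.388, 0.005], [0.388, -0.922, 0.001], [0.005, 0.001, -1.0]]
contact_force: [2.8, 1.5, -0.9]
gripper_width: 0.34
gripper_force: 30.0
[-16.43191338  18.84397331] [460.44986223 159.93646896]
[423.4923098   13.32821272] [741.35998845  35.56584512]
```

View pics/w2.png

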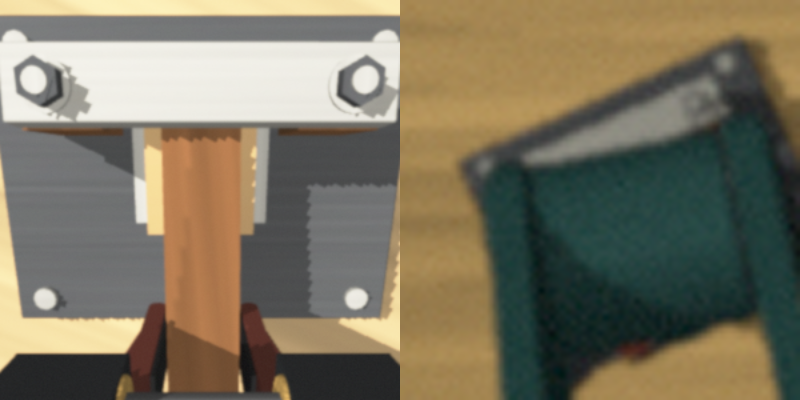

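```bash
python3 -m handwheel '[[0,[-0.06,-0.18,0],[0,0,0.7]],[0,[-0.06,0.18,0],[0,0,-0.7]],[0,[-0.06,0.18,0],[0,0,-0.7]],[0,[-0.06,-0.18,0],[0,0,0.7]],[0,[-0.1,0,0],[0,0,0]],[0,[-0.15,0,0],[0,0,0]]]';python3 -m handwheel '[[0,[-0.25,0,0],[0,0,0]],[0,[-0.3,0,0],[0,0,0]],[0,[-0.4,0,0],[0,0,0]],[0,[-0.4,0,0],[0,0,0]],[0,[-0.3,0,-0.3],[0,0,0]],[0,[0,0,-0.5],[0,0,0]]]'
```

```text
clock: 5.67
tcp_pos: [490.3, 156.5, 47.5]
tool_rot: [[0.923, 0.384, 0.002], [0.384, -0.923, 0.001], [0.002, 0.0, -1.0]]
contact_force: [1.1, 0.4, 2.6]
gripper_width: 0.341
gripper_force: 30.0
clock: 6.17
tcp_pos: [436.8, 135.8, 69.1]
tool_rot: [[0.924, 0.383, -0.01], [0.383, -0.924, -0.002], [-0.01, -0.002, -1.0]]
contact_force: [-0.5, -0.4, -0.7]
gripper_width: 0.34
gripper_force: 30.0
```

```bash
python3 -m handwheel '[[0,[-0.152,0.845,0],[0,0,0]],[0,[-0.152,0.845,0],[0,0,0]],[0,[-0.152,0.845,0],[0,0,0]],[0,[-0.152,0.845,0],[0,0,0]],[0,[-0.152,0.845,0],[0,0,0]],[0,[-0.152,0.845,0],[0,0,0]],[0,[0,0,0.7],[0,0,0]],[0,[0,0,0.7],[0,0,0]],[0,[0,0,0.2],[0,0,0]],[0,[0,0,0],[0,0,0]]]'
```

```text
clock: 7.0
tcp_pos: [472.7, -13.4, 21.2]
tool_rot: [[0.924, 0.382, -0.006], [0.382, -0.924, 0.001], [-0.006, -0.004, -1.0]]
contact_force: [-0.2, 1.2, -0.4]
gripper_width: 0.342
gripper_force: 30.0
```

```bash
python3 -m handwheel '[[0,[0,0,0.3],[0,0,0]],[0,[0,0,0.27],[0,0,0]],[0,[0,0,0],[0,0,0]],[0,[0,0,0],[0,0,0]]]';python3 -m handwheel '[[50,[0,0,0],[0,0,0]],[55,[0,0,0],[0,0,0]],[55,[0,0,0],[0,0,0]],[55,[0,0,-0.5],[0,0,0]],[87,[0,0,-1],[0,0,0]],[87,[0,0,-1],[0,0,0]],[87,[0,0,-1],[0,0,0]],[87,[0,0,-1],[0,0,0]],[87,[0,0,-1],[0,0,0]],[87,[0,0,0],[0,0,0]]]'
python3 - <<'E'
from h import *
c=ctrl.camera_info("wrist");im=ctrl.camera("wrist")
np.save("cw2.npy",c,allow_pickle=True);cv2.imwrite("pics/w3.png",cv2.resize(im[:,:,::-1],(800,600),interpolation=cv2.INTER_CUBIC))
print(ctrl.observe()["tcp_pos"])
E
```

```text
clock: 7.33
tcp_pos: [476.0, -13.4, 5.7]
tool_rot: [[0.924, 0.382, -0.001], [0.382, -0.924, 0.0], [-0.001, -0.0, -1.0]]
contact_force: [-0.6, 0.1, -0.5]
gripper_width: 0.338
gripper_force: 30.0
clock: 8.17
tcp_pos: [480.1, -14.3, 176.4]
tool_rot: [[0.924, 0.382, 0.01], [0.382, -0.924, -0.002], [0.009, 0.005, -1.0]]
contact_force: [0.2, -0.2, -1.1]
gripper_width: 0.99
gripper_force: 0.0
[478.8923191  -14.1189822  174.07315182]
```

View pics/w3.png

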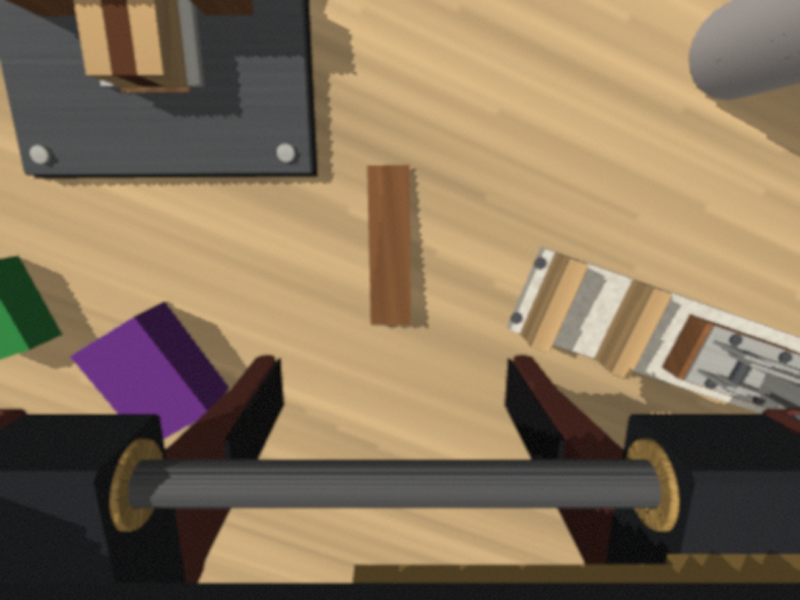

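The wedge lies flat at (390,245). The block's front top edge runs (86,75)–(162,75), and the cradle is in view.

```bash
python3 - <<'E'
from h import *
c=np.load("cw2.npy",allow_pickle=True).item()
W=lambda p,z:ray(c,(p[0]+.5)/1.5625-.5,(p[1]+.5)/1.5625-.5,z)
a,b=W((86,75),51),W((162,75),51);print(a,b,np.linalg.norm(a-b),(a+b)/2)
k=np.array([W(q,15) for q in[(30,174),(316,174)]]);print("plate front",k)
u=np.array([np.cos(np.radians(22.8)),np.sin(np.radians(22.8)),0])
print("pred front",np.array([563.2,183.9,51])-20*u)
g=(a+b)/2+20*u; print("grasp",g, "togo",toolmove(np.array([g[0],g[1],174])-ctrl.observe()["tcp_pos"]))
w=[W(q,14) for q in[(367,166),(409,166),(413,326),(371,325)]];print("wedge",np.round(w,1).tolist())
E
```

```text
[537.55919212 198.72791636  51.        ] [554.22698782 158.58454203  51.        ] 43.46614678355192 [545.89308997 178.65622919  51.        ]
plate front [[460.92405974 243.66324502  15.        ]
 [535.28494134  64.07052319  15.        ]]
pred front [544.76273697 176.14968827  51.        ]
grasp [564.330353   186.40654092  51.        ] togo [ 5.184 -5.09   0.016]
wedge [[553.5, 33.9, 14.0], [564.4, 7.4, 14.0], [460.3, -40.0, 14.0], [449.1, -10.6, 14.0]]
```

```bash
python3 -m handwheel '[[80,[0.864,-0.848,0],[0,0,0]],[70,[0.864,-0.848,0],[0,0,0]],[64,[0.864,-0.848,0],[0,0,0]],[64,[0.864,-0.848,0],[0,0,0]],[64,[0.864,-0.848,0],[0,0,0]],[64,[0.864,-0.848,0],[0,0,0]],[64,[0,0,0.9],[0,0,0]],[64,[0,0,0.9],[0,0,0]],[64,[0,0,0.9],[0,0,0]],[64,[0,0,0],[0,0,0]]]'
python3 - <<'E'
from h import *
o=ctrl.observe();print(o["tcp_pos"],o["joint_pos"])
print("to go",toolmove(np.array([564.3,186.4,27])-o["tcp_pos"]))
E
```

```text
clock: 9.05
tcp_pos: [556.8, 186.0, 83.8]
tool_rot: [[0.924, 0.382, -0.011], [0.382, -0.924, -0.002], [-0.011, -0.002, -1.0]]
contact_force: [-1.0, 0.1, 0.1]
gripper_width: 0.731
gripper_force: 0.0
[556.78192409 186.0295351   83.75033314] [2.04799096e-01 5.00009274e-01 1.67175537e+00 2.79887283e-05
 9.80811872e-01 1.38324407e+00]
to go [0.257 0.088 1.889]
```

```bash
python3 -m handwheel '[[64,[0.03,0.03,0.65],[0,0,0]],[64,[0.03,0.03,0.65],[0,0,0]],[64,[0.03,0.0,0.5],[0,0,0]],[64,[0,0,0],[0,0,0]],[64,[0,0,0],[0,0,0]]]'
python3 - <<'E'
from h import *
o=ctrl.observe();print(o["tcp_pos"])
print("to go",toolmove(np.array([564.3,186.4,27])-o["tcp_pos"]))
E
```

```text
clock: 9.47
tcp_pos: [564.3, 185.8, 35.6]
tool_rot: [[0.924, 0.381, -0.002], [0.381, -0.924, -0.0], [-0.002, -0.0, -1.0]]
contact_force: [-0.3, -0.2, 0.7]
gripper_width: 0.727
gripper_force: 0.0
[564.26959717 185.80507292  35.60750236]
to go [ 0.009 -0.018  0.287]
```

```bash
python3 -m handwheel '[[64,[0.0,-0.01,0.26],[0,0,0]],[64,[0,0,0],[0,0,0]],[0,[0,0,0],[0,0,0]],[0,[0,0,0],[0,0,0]],[0,[0,0,0],[0,0,0]],[0,[0,0,0],[0,0,0]]]'; python3 -m handwheel '[[0,[-0.1,0,-0.02],[0,0,0]],[0,[-0.2,0,-0.02],[0,0,0]],[0,[-0.3,0,0],[0,0,0]],[0,[-0.3,0,0],[0,0,0]]]'; python3 -m handwheel '[[0,[-0.3,0,0],[0,0,0]],[0,[-0.2,0,-0.3],[0,0,0]],[0,[0,0,-0.8],[0,0,0]],[0,[0,0,-0.9],[0,0,0]],[0,[0,0,-0.3],[0,0,0]],[0,[0,0,0],[0,0,0]]]'
```

```text
clock: 9.97
tcp_pos: [565.1, 186.6, 28.6]
tool_rot: [[0.924, 0.382, 0.001], [0.382, -0.924, 0.0], [0.001, -0.0, -1.0]]
contact_force: [0.7, 0.8, 1.4]
gripper_width: 0.5
gripper_force: 30.0
clock: 10.3
tcp_pos: [538.7, 175.7, 29.1]
tool_rot: [[0.924, 0.382, -0.001], [0.382, -0.924, -0.0], [-0.001, -0.0, -1.0]]
contact_force: [-0.1, -0.8, -0.8]
gripper_width: 0.499
gripper_force: 30.0
clock: 10.8
tcp_pos: [528.0, 170.7, 101.0]
tool_rot: [[0.924, 0.382, 0.006], [0.382, -0.924, 0.001], [0.006, 0.001, -1.0]]
contact_force: [-0.0, 0.4, -2.0]
gripper_width: 0.503
gripper_force: 30.0
```

```bash
python3 -m handwheel '[[0,[-0.072,0.926,0],[0,0,0]],[0,[-0.072,0.926,0],[0,0,0]],[0,[-0.072,0.926,0],[0,0,0]],[0,[-0.072,0.926,0],[0,0,0]],[0,[-0.072,0.926,0],[0,0,0]],[0,[-0.072,0.926,0],[0,0,0]],[0,[-0.072,0.926,0],[0,0,0]],[0,[-0.072,0.926,0],[0,0,0]]]';python3 -m handwheel '[[0,[0,0,0.6],[0,0,0.87]],[0,[0,0,0.6],[0,0,0.87]],[0,[0,0,0.6],[0,0,0.87]],[0,[0,0,0.6],[0,0,0.87]],[0,[0,0,0.2],[0,0,0]],[0,[0,0,0],[0,0,0]],[0,[0,0,0],[0,0,0]]]'
```

```text
clock: 11.47
tcp_pos: [594.1, -42.9, 96.7]
tool_rot: [[0.924, 0.382, -0.002], [0.382, -0.924, 0.0], [-0.002, -0.001, -1.0]]
contact_force: [0.2, -0.4, -1.0]
gripper_width: 0.495
gripper_force: 30.0
clock: 12.05
tcp_pos: [594.3, -41.5, 19.6]
tool_rot: [[0.996, 0.09, -0.001], [0.09, -0.996, 0.0], [-0.001, -0.0, -1.0]]
contact_force: [0.5, 0.3, 0.0]
gripper_width: 0.502
gripper_force: 30.0
```

```bash
python3 -m handwheel '[[0,[0,0,0.23],[0,0,0]],[0,[0,0,0],[0,0,0]],[60,[0,0,0],[0,0,0]],[60,[0,0,0],[0,0,0]],[64,[0,0,-0.3],[0,0,0]],[80,[0,0,-0.9],[0,0,0]],[87,[0,0,-0.9],[0,0,0]],[87,[0.2,0,-0.9],[0,0,-1]],[87,[0.2,0,-0.9],[0,0,-1]],[87,[0,0,0],[0,0,-1]]]'
python3 -m handwheel '[[87,[0,0,0],[0,0,-1]],[87,[0,0,0],[0,0,-1]],[87,[0,0,0],[0,0,-1]],[87,[0,0,0],[0,0,-1]],[87,[0,0,0],[0,0,-1]],[87,[0,0,0],[0,0,-1]],[87,[0,0,0],[0,0,-1]],[87,[0,0,0],[0,0,-1]],[87,[0,0,0],[0,0,-1]],[87,[0,0,0],[0,0,-1]]]'
python3 -m handwheel '[[87,[0,0,0],[0,0,-1]],[87,[0,0,0],[0,0,-1]],[87,[0,0,0],[0,0,-1]],[87,[0,0,0],[0,0,-1]],[87,[0,0,0],[0,0,-1]],[87,[0,0,0],[0,0,0]],[87,[0,0,0],[0,0,0]]]'
python3 - <<'E'
from h import *
print(ctrl.observe()["tcp_pos"]);c=ctrl.camera_info("side");im=ctrl.camera("side")
cw=ctrl.camera_info("wrist");print(proj(cw,[610,-41,34]),proj(cw,[522,-147,43]))
E
```

```text
clock: 12.88
tcp_pos: [612.0, -40.7, 137.3]
tool_rot: [[0.938, 0.347, 0.012], [0.347, -0.938, -0.002], [0.01, 0.006, -1.0]]
contact_force: [0.4, -0.5, 0.4]
gripper_width: 0.986
gripper_force: 0.0
clock: 13.72
tcp_pos: [607.0, -40.1, 131.5]
tool_rot: [[0.337, 0.941, 0.001], [0.941, -0.337, -0.0], [0.0, 0.001, -1.0]]
contact_force: [-0.1, 0.2, -0.1]
gripper_width: 0.989
gripper_force: 0.0
clock: 14.3
tcp_pos: [607.0, -40.1, 131.1]
tool_rot: [[-0.085, 0.996, 0.001], [0.996, 0.085, -0.0], [-0.0, 0.001, -1.0]]
contact_force: [-0.9, 0.6, -0.4]
gripper_width: 0.992
gripper_force: 0.0
[606.97977618 -40.11143129 131.14696733]
[254.37239793 199.86238758] [156.42154306 297.58105433]
```

```bash
python3 - <<'E'
from h import *
c=ctrl.camera_info("wrist");im=ctrl.camera("wrist")[:,:,::-1];np.save("cw3.npy",c,allow_pickle=True)
a=cv2.imread("pics/w3.png")[230:390,500:660];a=cv2.resize(a,(480,480),interpolation=cv2.INTER_CUBIC)
b=cv2.resize(im[110:270,200:306],(318,480),interpolation=cv2.INTER_CUBIC)
cv2.imwrite("pics/m2.png",np.hstack([a,b]))
E
```

```text
(no output)
```

View pics/m2.png

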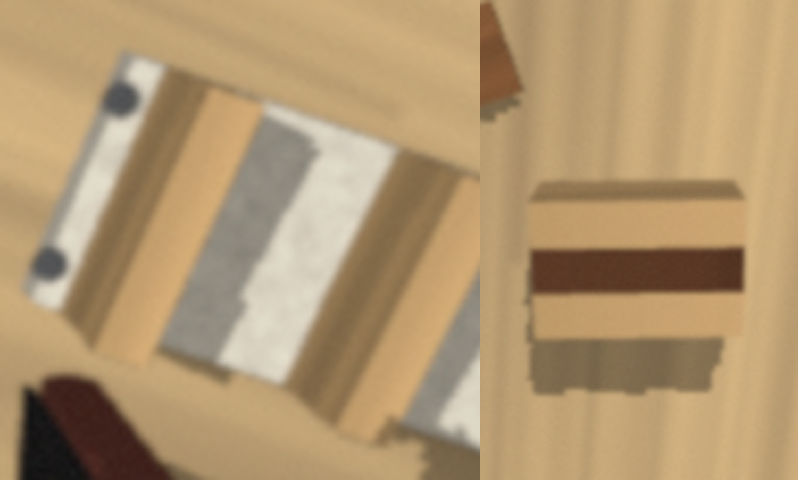

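```bash
python3 - <<'E'
from h import *
c=np.load("cw2.npy",allow_pickle=True).item()
W=lambda p,z:ray(c,(500+(p[0]+.5)/3)/1.5625-.5,(230+(p[1]+.5)/3)/1.5625-.5,z)
an=lambda e:np.degrees(np.arctan2(e[1],e[0]))
e1=[W((265,104),43),W((152,366),43)];e2=[W((462,177),43),W((343,432),43)];e0=[W((207,88),43),W((97,350),43)]
for e in(e0,e1,e2):print(np.round(e,1).tolist(),an(e[0]-e[1]),np.linalg.norm(e[0]-e[1]))
m=(np.mean(e1,0)+np.mean(e2,0))/2;d=np.mean(e1,0)-np.mean(e2,0);print("cradle",m,"gap",np.linalg.norm(d),an(d)-90)
f=[W((400,148),12),W((288,383),12)];print("floor edge cheek2",f,an(f[0]-f[1]))
c=np.load("cw3.npy",allow_pickle=True).item()
V=lambda p,z:ray(c,200+(p[0]-480+.5)/3-.5,110+(p[1]+.5)/3-.5,z)
k=np.array([V(q,34) for q in[(530,198),(745,198),(743,340),(533,340)]]);print("block",k.round(1).tolist(),k.mean(0))
print(an(k[1]-k[0]),an(k[2]-k[3]),[np.linalg.norm(k[i]-k[i-1]) for i in range(4)])
E
```

```text
[[549.5, -111.6, 43.0], [486.0, -117.1, 43.0]] 4.964790890291723 63.73537355654989
[[551.2, -125.1, 43.0], [487.3, -130.7, 43.0]] 5.0276105857052205 64.1398897796094
[[553.6, -173.8, 43.0], [489.8, -180.0, 43.0]] 5.53949305275699 64.08621305750088
cradle [ 520.48542196 -152.37005908   43.        ] gap 49.03920937826406 2.7902656635638436
floor edge cheek2 [array([ 554.5859899 , -175.53667926,   12.        ]), array([ 490.1197757 , -180.34420327,   12.        ])] 4.264899247808278
block [[573.7, -21.2, 34.0], [638.3, -15.7, 34.0], [643.2, -61.1, 34.0], [577.0, -66.8, 34.0]] [608.04936797 -41.18848179  34.        ]
4.908684148955094 4.893887266490623 [np.float64(45.681406497183815), np.float64(64.89059406599026), np.float64(45.70460186556256), np.float64(66.40282957778386)]
```

Left crop: cheek top edges are (265,104)–(152,366) and (462,177)–(343,432), with a measured gap of 49 mm. Right crop: block top corners are (530,198) to (743,340). Sizes match the text, so I'll re-grip the block by its ends.

```bash
python3 -m handwheel '[[87,[-0.03,0.03,0.9],[0,0,0]],[87,[0,0,0.9],[0,0,0]],[87,[0,0,0.9],[0,0,0]],[87,[0,0,0.9],[0,0,0]],[87,[0,0,0.3],[0,0,0]],[87,[0,0,0],[0,0,0]],[87,[0,0,0],[0,0,0]]]'
python3 -m handwheel '[[0,[0,0,0],[0,0,0]],[0,[0,0,0],[0,0,0]],[0,[0,0,0],[0,0,0]],[0,[0,0,0],[0,0,0]],[0,[0,0,0],[0,0,0]]]'
```

```text
clock: 14.98
tcp_pos: [607.9, -40.9, 13.5]
tool_rot: [[-0.087, 0.996, -0.0], [0.996, 0.087, 0.0], [0.0, -0.0, -1.0]]
contact_force: [0.8, -0.7, -0.3]
gripper_width: 0.988
gripper_force: 0.0
clock: 15.4
tcp_pos: [608.6, -41.0, 14.6]
tool_rot: [[-0.088, 0.996, 0.002], [0.996, 0.088, -0.0], [-0.0, 0.002, -1.0]]
contact_force: [-1.1, -0.2, 6.6]
gripper_width: 0.748
gripper_force: 30.0
```

```bash
python3 -m handwheel '[[0,[0,0,-0.9],[0,0,0]],[0,[0,0,-0.9],[0,0,0]],[0,[0,0,-0.5],[0,0,0]],[0,[-0.86,-0.815,0],[0,0,0]],[0,[-0.86,-0.815,0],[0,0,0]],[0,[-0.86,-0.815,0],[0,0,0]],[0,[-0.86,-0.815,0],[0,0,0]],[0,[0,0,0],[0,0,0]],[0,[0,0,0],[0,0,0]]]'
python3 - <<'E'
from h import *
print(ctrl.observe()["tcp_pos"]);c=ctrl.camera_info("wrist");im=ctrl.camera("wrist")[:,:,::-1];np.save("cw4.npy",c,allow_pickle=True)
for q in[(520.5,-152.4,12),(520,-124,43)]:print(proj(c,q))
cv2.imwrite("pics/w4.png",cv2.resize(im,(800,600),interpolation=cv2.INTER_CUBIC))
E
```

```text
clock: 16.15
tcp_pos: [518.4, -153.4, 82.5]
tool_rot: [[-0.084, 0.996, -0.0], [0.996, 0.084, 0.0], [0.0, -0.0, -1.0]]
contact_force: [0.3, 0.1, -0.1]
gripper_width: 0.749
gripper_force: 30.0
[ 518.41396129 -153.41610157   82.53941078]
[253.82420768 206.46786172]
[256.90331325 181.51525895]
```

View pics/w4.png

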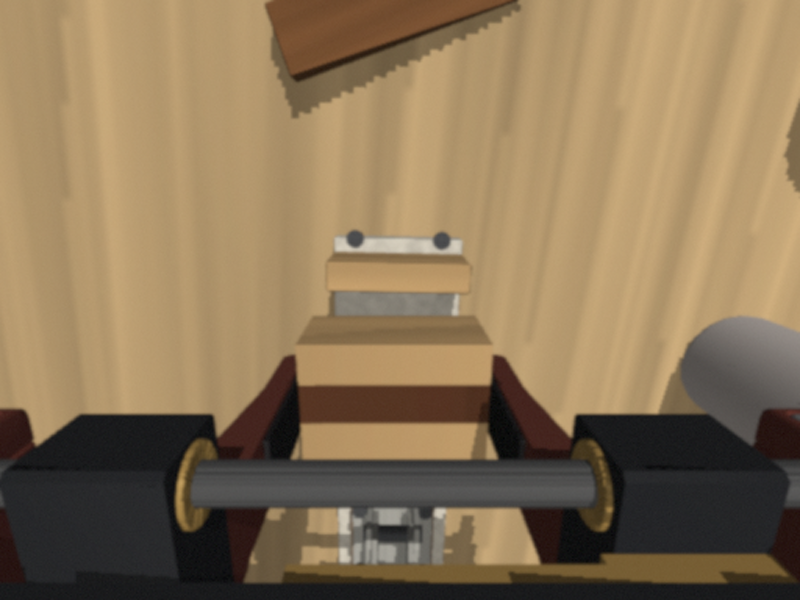

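```bash
python3 - <<'E'
from h import *
c=np.load("cw4.npy",allow_pickle=True).item()
W=lambda p,z:ray(c,(p[0]+.5)/1.5625-.5,(p[1]+.5)/1.5625-.5,z)
an=lambda e:np.degrees(np.arctan2(e[1],e[0]))
a,b,a2,b2=W((328,290.5),43),W((470,292.5),43),W((327.5,262),43),W((470,263.5),43)
n=np.array([np.sin(np.radians(4.7)),-np.cos(np.radians(4.7)),0])
print("cheek in",a,b,an(b-a),np.linalg.norm(b-a),"thick",np.linalg.norm((a+b-a2-b2)/2),"cradle",(a+b)/2+24*n)
p,q=W((300,344),102),W((491,344),102);print("block +y edge",p,q,np.linalg.norm(p-q),an(q-p),"block c",(p+q)/2+22*n)
E
```

```text
cheek in [ 486.84837074 -129.91371599   43.        ] [ 551.38887357 -125.34921273   43.        ] 4.045398376839594 64.70170937920945 thick 13.22936444500496 cradle [ 521.08514636 -151.55076164   43.        ]
block +y edge [ 485.9107278  -134.17597271  102.        ] [ 549.28872442 -128.77481468  102.        ] 63.60772723272419 4.871053769262501 block c [ 519.4023733  -153.40141621  102.        ]
```

```bash
python3 -m handwheel '[[0,[0.045,0.065,0.4],[0,0,0]],[0,[0,0,0.4],[0,0,0]],[0,[0,0,0.25],[0,0,0]],[0,[0,0,0.2],[0,0,0]],[0,[0,0,0.1],[0,0,0]],[0,[0,0,0],[0,0,0]]]'
```

```text
clock: 16.7
tcp_pos: [521.8, -150.6, 41.3]
tool_rot: [[-0.088, 0.996, 0.0], [0.996, 0.088, -0.0], [-0.0, 0.0, -1.0]]
contact_force: [0.9, -2.2, -1.6]
gripper_width: 0.748
gripper_force: 30.0
```

```bash
python3 -m handwheel '[[0,[-0.035,-0.03,0.15],[0,0,0]],[0,[0,0,0.15],[0,0,0]],[0,[0,0,0.1],[0,0,0]],[0,[0,0,0.04],[0,0,0]],[0,[0,0,0],[0,0,0]],[0,[0,0,0],[0,0,0]]]'
```

```text
clock: 17.2
tcp_pos: [520.2, -151.8, 28.5]
tool_rot: [[-0.088, 0.996, -0.0], [0.996, 0.088, 0.0], [0.0, -0.0, -1.0]]
contact_force: [-0.2, -0.4, -0.8]
gripper_width: 0.75
gripper_force: 30.0
```

Between the cheeks, no contact force, about 2 mm above the floor. Lower the last bit, release, and rise.

```bash
python3 -m handwheel '[[0,[0,0,0.05],[0,0,0]],[0,[0,0,0.02],[0,0,0]],[0,[0,0,0],[0,0,0]]]';python3 -m handwheel '[[72,[0,0,0],[0,0,0]],[80,[0,0,0],[0,0,0]],[84,[0,0,0],[0,0,0]],[87,[0,0,-0.5],[0,0,0]],[87,[0,0,-0.9],[0,0,0]],[87,[0.3,0,-0.9],[0,0,0]],[87,[0.6,0,-0.9],[0,0,0]],[87,[0.8,0,-0.9],[0,0,0]],[87,[0,0,-0.9],[0,0,0]],[87,[0,0,0],[0,0,0]]]'
python3 - <<'E'
from h import *
o=ctrl.observe();print(o["tcp_pos"],o["joint_pos"]);c=ctrl.camera_info("wrist");im=ctrl.camera("wrist")[:,:,::-1];np.save("cw5.npy",c,allow_pickle=True)
s=ctrl.camera("side")[:,:,::-1];t=ctrl.camera("top")[:,:,::-1]
m=np.vstack([cv2.resize(t[155:205,305:405],(400,200),interpolation=cv2.INTER_CUBIC),cv2.resize(s[85:185,240:307],(268,400),interpolation=cv2.INTER_CUBIC)[:, :].copy() if 0 else cv2.resize(s[85:185,225:325],(400,400),interpolation=cv2.INTER_CUBIC)])
cv2.imwrite("pics/m5.png",np.hstack([cv2.resize(im[192:384,160:288] if 0 else im[150:384,180:336],(400,600),interpolation=cv2.INTER_CUBIC),m]))
E
```

```text
clock: 17.45
tcp_pos: [520.5, -151.9, 26.6]
tool_rot: [[-0.088, 0.996, 0.0], [0.996, 0.088, 0.0], [0.0, 0.0, -1.0]]
contact_force: [0.0, -0.2, -0.2]
gripper_width: 0.746
gripper_force: 30.0
clock: 18.28
tcp_pos: [518.9, -101.0, 181.5]
tool_rot: [[-0.09, 0.996, 0.008], [0.996, 0.09, -0.002], [-0.003, 0.008, -1.0]]
contact_force: [1.4, -0.2, 0.5]
gripper_width: 0.991
gripper_force: 0.0
[ 518.87326967 -101.00387897  181.54657906] [-3.23135137e-01  2.95608818e-01  1.72105425e+00  2.54356081e-04
  1.11643421e+00 -4.12975996e-01]
```

View pics/m5.png

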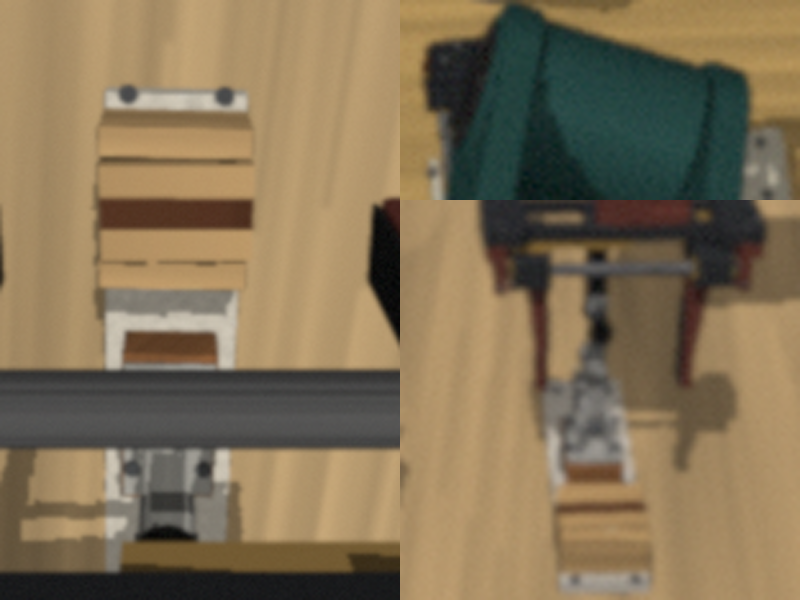

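Left crop: the block sits flush between the cheeks with its ends even, level with the cheek tops. Now the clamp handle.

```bash
python3 - <<'E'
from h import *
a=np.radians(4.7);R=np.array([[np.cos(a),-np.sin(a)],[np.sin(a),np.cos(a)]]);c0=np.array([520.6,-152])
cf=lambda X:(R.T@(X[:2]-c0)).round(1)
ct=ctrl.camera_info("top");cs=ctrl.camera_info("side")
print("handle tip S",cf(ray(cs,230+178/4-.4,85+26/4-.4,208)),"T",cf(ray(ct,308+303/4-.4,162+130/4-.4,205)))
print("pad T",cf(ray(ct,308+205/4-.4,162+138/4-.4,165)))
o=ctrl.observe();print("tcp cf",cf(o["tcp_pos"]),o["tcp_pos"][2],toolmove([*(R@[1,0]*30),0]),toolmove([*(R@[0,1]*30),0]))
s=112
for th in range(0,106,15):
    t=np.radians(th);f=th/105
    p=np.array([-132.4+43*f,69.6+27*f])+s*np.array([-np.sin(t),np.cos(t)])+6.5*np.array([np.cos(t),np.sin(t)])
    print(th,(p+[10 if th<=90 else -10,0]).round(1))
E
```

```text
handle tip S [  -5.4 -130. ] T [  -3.9 -128.4]
pad T [  0.4 -68.4]
tcp cf [-0.6 51.1] 176.26980232709707 [-0.006  1.     0.   ] [ 1.     0.006 -0.   ]
0 [-115.9  181.6]
15 [-139.   183.3]
30 [-160.5  177.6]
45 [-178.6  165. ]
60 [-191.6  146.7]
75 [-198.2  124.2]
90 [-197.5   99.2]
105 [-209.3   73.9]
```

```bash
python3 -m handwheel '[[0,[0,-0.13,-0.65],[0,0,0]],[0,[0,0,-0.1],[0,0,0]],[0,[-0.8,0,0],[0,0,0]],[0,[-0.8,0,0],[0,0,0]],[0,[-0.8,0,0],[0,0,0]],[0,[-0.8,0,0],[0,0,0]],[0,[-0.8,0,0],[0,0,0]],[0,[-0.8,0,0],[0,0,0]],[0,[0,0,0],[0,0,0]],[0,[0,0,0],[0,0,0]]]'
python3 - <<'E'
from h import *
a=np.radians(4.7);R=np.array([[np.cos(a),-np.sin(a)],[np.sin(a),np.cos(a)]]);o=ctrl.observe();print(R.T@(o["tcp_pos"][:2]-[520.6,-152]),o["tcp_pos"][2])
E
```

```text
clock: 19.27
tcp_pos: [524.1, -246.0, 197.2]
tool_rot: [[-0.085, 0.996, -0.002], [0.996, 0.085, 0.001], [0.002, -0.002, -1.0]]
contact_force: [-1.3, 0.9, -0.5]
gripper_width: 0.272
gripper_force: 0.0
[ -4.18094868 -93.95235669] 197.17192029798676
```

```bash
python3 -m handwheel '[[0,[-0.37,0,0.12],[0,0,0]],[0,[-0.37,0,0.12],[0,0,0]],[0,[-0.38,0,0.09],[0,0,0]],[0,[-0.38,0,0.09],[0,0,0]]]';python3 -m handwheel '[[0,[-0.36,0,0.13],[0,0,0]],[0,[-0.36,0,0.13],[0,0,0]],[0,[-0.31,0,0.21],[0,0,0]],[0,[-0.31,0,0.21],[0,0,0]],[0,[0,0,0],[0,0,0]]]'
python3 - <<'E'
from h import *
a=np.radians(4.7);R=np.array([[np.cos(a),-np.sin(a)],[np.sin(a),np.cos(a)]]);o=ctrl.observe();print(R.T@(o["tcp_pos"][:2]-[520.6,-152]),o["tcp_pos"][2])
s=ctrl.camera("side")[:,:,::-1];t=ctrl.camera("top")[:,:,::-1];w=ctrl.camera("wrist")[:,:,::-1]
cv2.imwrite("pics/m6.png",np.hstack([cv2.resize(s[45:195,200:320],(400,500),interpolation=cv2.INTER_CUBIC),cv2.resize(w[100:384,140:368],(400,500),interpolation=cv2.INTER_CUBIC)]))
E
```

```text
clock: 19.6
tcp_pos: [528.5, -290.1, 185.7]
tool_rot: [[-0.089, 0.996, -0.001], [0.996, 0.089, 0.001], [0.001, -0.001, -1.0]]
contact_force: [-1.0, 1.1, 1.4]
gripper_width: 0.002
gripper_force: 0.8
clock: 20.02
tcp_pos: [531.9, -331.6, 164.4]
tool_rot: [[-0.087, 0.996, -0.001], [0.996, 0.087, -0.0], [0.0, -0.001, -1.0]]
contact_force: [0.6, -0.1, 0.1]
gripper_width: 0.005
gripper_force: 0.0
[  -3.46283891 -179.95717328] 164.36931797777663
```

View pics/m6.png

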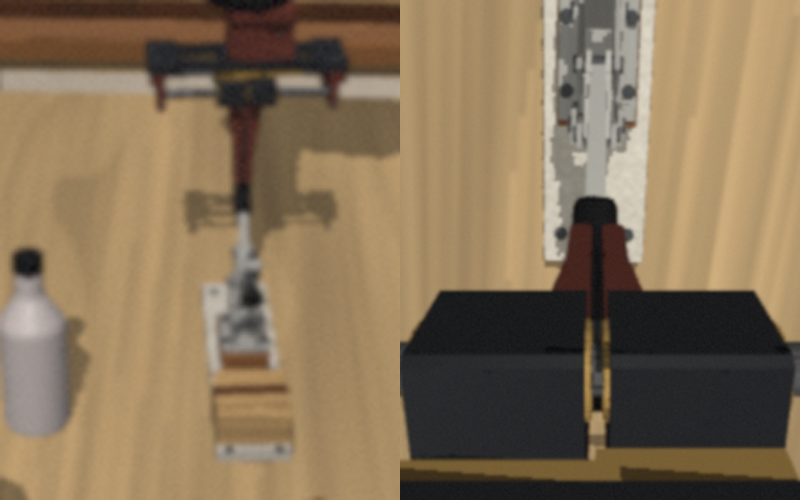

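Left: the handle leans back under the closed fingers. Right: the fingers are centred on the black grip at (597,205). I'll continue the arc, watching the force.

```bash
python3 -m handwheel '[[0,[-0.2,0,0.28],[0,0,0]],[0,[-0.2,0,0.28],[0,0,0]],[0,[-0.1,0,0.38],[0,0,0]],[0,[-0.1,0,0.38],[0,0,0]]]';python3 -m handwheel '[[0,[0,0,0.42],[0,0,0]],[0,[0,0,0.42],[0,0,0]],[0,[0,0,0],[0,0,0]]]';python3 -m handwheel '[[0,[-0.15,0,0.3],[0,0,0]],[0,[-0.15,0,0.3],[0,0,0]],[0,[0,0,0],[0,0,0]],[0,[0,0,0],[0,0,0]]]'
```

```text
clock: 20.5
tcp_pos: [533.6, -346.1, 125.8]
tool_rot: [[-0.089, 0.996, -0.0], [0.996, 0.089, 0.002], [0.002, -0.0, -1.0]]
contact_force: [0.3, 1.3, 1.5]
gripper_width: 0.006
gripper_force: 0.7
clock: 20.75
tcp_pos: [533.0, -347.0, 98.6]
tool_rot: [[-0.088, 0.996, -0.002], [0.996, 0.088, 0.002], [0.002, -0.002, -1.0]]
contact_force: [-0.4, -0.2, 3.8]
gripper_width: 0.005
gripper_force: 1.4
clock: 21.08
tcp_pos: [534.3, -357.0, 82.6]
tool_rot: [[-0.088, 0.996, -0.001], [0.996, 0.088, 0.0], [0.0, -0.001, -1.0]]
contact_force: [0.4, -0.4, 0.1]
gripper_width: 0.005
gripper_force: 0.0
```

```bash
python3 -m handwheel '[[0,[0,0,0.15],[0,0,0]],[0,[0,0,0.1],[0,0,0]],[0,[0,0,0],[0,0,0]]]';python3 -m handwheel '[[0,[0,0,0.1],[0,0,0]],[0,[0,0,0],[0,0,0]],[0,[0,0,0],[0,0,0]]]'
```

```text
clock: 21.33
tcp_pos: [534.3, -356.4, 75.1]
tool_rot: [[-0.088, 0.996, -0.001], [0.996, 0.088, 0.0], [0.001, -0.001, -1.0]]
contact_force: [-0.2, 0.9, 0.2]
gripper_width: 0.005
gripper_force: 0.0
clock: 21.58
tcp_pos: [534.7, -356.6, 73.4]
tool_rot: [[-0.088, 0.996, 0.0], [0.996, 0.088, -0.0], [-0.0, 0.0, -1.0]]
contact_force: [-1.4, 0.4, 6.6]
gripper_width: 0.007
gripper_force: 2.5
```

```bash
python3 -m handwheel '[[0,[0,0,0.05],[0,0,0]],[0,[0,0,0],[0,0,0]]]';python3 -m handwheel '[[0,[0,0,-0.5],[0,0,0]],[0,[0,0,-0.9],[0,0,0]],[0,[0,0,-0.9],[0,0,0]],[0,[0,0,-0.9],[0,0,0]],[0,[0,0,-0.9],[0,0,0]],[0,[0,0,0],[0,0,0]],[0,[0,0,0],[0,0,0]]]'
python3 - <<'E'
from h import *
s=ctrl.camera("side")[:,:,::-1];w=ctrl.camera("wrist")
cs=ctrl.camera_info("side");t=np.array(s)
# numeric check (no picture): dark pixels where the locked handle / open handle would be
a=np.radians(4.7);R=np.array([[np.cos(a),-np.sin(a)],[np.sin(a),np.cos(a)]])
g=lambda x,y,z:np.array([*(R@[x,y]+[520.6,-152]),z])
cw=ctrl.camera_info("wrist")
for n,p in(("locked end",g(-4,-205,68)),("locked mid",g(-4,-170,77)),("open end",g(-4,-130,200)),("arm mid",g(-2,-40,70)),("pad top",g(-2,0,75))):
  for nm,c,im in(("side",cs,s[:,:,::-1]),("wrist",cw,w)):
    u,v=proj(c,p).round().astype(int)
    print(n,nm,(u,v),im[v,u] if 0<=v<384 and 0<=u<512 else None)
o=cv2.imread("raw_side.png")[:,:,::-1]
for n,p in(("open end was",g(-4,-130,200)),("pad top was",g(-2,0,75))):
  u,v=proj(cs,p).round().astype(int);print(n,o[v,u])
E
```

```text
clock: 21.75
tcp_pos: [534.8, -356.6, 72.6]
tool_rot: [[-0.088, 0.996, 0.001], [0.996, 0.088, -0.0], [-0.0, 0.001, -1.0]]
contact_force: [-2.9, 3.3, 11.4]
gripper_width: 0.005
gripper_force: 5.5
clock: 22.33
tcp_pos: [535.7, -357.5, 196.2]
tool_rot: [[-0.088, 0.996, 0.003], [0.996, 0.088, -0.003], [-0.003, 0.003, -1.0]]
contact_force: [0.0, -0.1, -0.3]
gripper_width: 0.007
gripper_force: 0.0
locked end side (np.int64(270), np.int64(121)) [57 51 38]
locked end wrist (np.int64(251), np.int64(191)) [22 22 22]
locked mid side (np.int64(271), np.int64(124)) [42 41 42]
locked mid wrist (np.int64(251), np.int64(158)) [21 22 22]
open end side (np.int64(274), np.int64(94)) [110  92  67]
open end wrist (np.int64(251), np.int64(115)) [152 150 142]
arm mid side (np.int64(274), np.int64(147)) [138 135 130]
arm mid wrist (np.int64(254), np.int64(6)) [167 166 156]
pad top side (np.int64(275), np.int64(152)) [97 96 94]
pad top wrist (np.int64(255), np.int64(-53)) None
open end was [28 28 32]
pad top was [112  77  50]
```

```bash
python3 -c "
from station import ctrl
print(ctrl.hand_in())"
```

```text
the job is handed in; nothing more can be done
None
```

I handed the job in at about 22 s: the wedge is flat on the bench, the block seated in the cradle and the clamp handle pushed to its stop, where it stayed. Mid-swing the press still stood where it was; I did not measure the pad force, and the verdict was not shown.

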